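Load a battery cell into the V-rests of the cell test holder

ROBOT

A 6-joint arm with a two-finger parallel gripper is mounted at the origin on the work surface. World frame = base frame: x ahead of the robot, y to its left, z up, the work surface at z = 0. Lengths are in m, angles in rad, forces in N, time in s.
With the tool pointing down it reaches from about 0.35 to 0.975 m from the base axis. Payload 4.9 kg.
Tool frame: the origin (TCP) lies at the very end of the fingers, on their centre line; the grasp point (between the pads) lies 19 mm behind it; z points along the fingers, y is the line along which they close (so a half turn about z gives the same grasp; the last joint's range is limited). The gripper opens to 85 mm and grips with 20 to 120 N. Pads are 22 mm wide; open, the fingers measure 114 mm over their backs; the gripper's body (76 mm by 85 mm) begins 54 mm behind the grasp point. The pads swing forward as they close: fully open they stand 13 mm farther back than shut.
Start: joints at [1.078, 0.053, 1.613, -0, 1.476, -0.119], TCP at [0.228, 0.582, 0.195] pointing down, gripper open.
Joint ranges: [-3.01, 3.01], [-1.01, 2.22], [0.06, 2.58], [-1.02, 4.17], [0.09, 2.62], [-3.14, 3.14]. Speed limits (rad/s): [2.57, 2.57, 3.14, 3.14, 3.14, 3.14].

INTERFACE

Orientations are given as a unit quaternion [w, x, y, z].
In Python, from plant import manip gives the robot as it stands.
- The arm moves only by the tool send_rows, never from a script. Its argument "increments" is a list of rows, each an object of numbers: "claw": the closure, from -1 (fully open) to 1 (shut); "dx", "dy", "dz": the shift along the tool's x, y, z in units of 0.5 m (1.0 is 0.5 m); "yaw": the turn about the tool's z in units of 1.5 rad (1.0 is 1.5 rad). A call has 1 to 20 rows; each row is the pose to reach, as a shift and turn from the pose commanded when the call began, along the tool's axes at that moment; what a row does not reach only later rows make up. A row lasts 1/8 s, in which the tool goes at most 62.5 mm and 10.7 degrees, less where a joint would pass 70% of its speed; a pose out of reach is approached as far as the arm can. A call with a number of a shift or a turn outside -1 to 1 is refused whole. A call with a gripper value outside its range is refused whole. The fingers move at their own pace and stop on an object; the grip force is fixed at half the most. Time passes only in rows, so rows that repeat a pose let the fingers close. It gives the time, the measured TCP pose, the force, the opening and the grip force at its end, in the units of the state.
- manip.state(): the state, without advancing time (a new reading comes with each control period).
- manip.grab_frame(name): name is "scene" or "top"; returns the picture (400x640x3 uint8, red, green, blue); there is no depth.
- manip.camera_params(name): a dict with "camera_matrix" (3x3 intrinsics, pixels), "extrinsics" (4x4, takes a point from world to camera coordinates). Camera axes: x right, y down, z forward; pixel columns grow to the right and rows downward; lengths in m; the calibration is good to about 2 mm. A picture is of the moment at which its call begins. camera_params takes no time and is no camera call.
- manip.job_done(): hands the job in; it is judged then, once.
The state is a dict: "time": time; "joint_pos": joint angles; "joint_vel": joint speeds; "joint_efforts": joint torques, N m; "tool_pos": TCP position; "tool_rot": TCP orientation; "contact_force": force on the tool from outside, world axes, zero at the start; "ft_torque": the same for the moment, N m; "gripper_width": opening from 0.0 (shut) to 1.0 (fully open); "grasp_force": force on a finger pad.
Only numpy, scipy, OpenCV 4.12 (cv2) and the standard library are available. Lean on these libraries where they do the work, as an engineer would, in place of code of your own. Each camera call takes 0.05 s, during which the arm holds its last target. There are 200 camera calls.

TASK

Load the yellow battery cell from the rack into the cell test holder: its positive end (white band, raised steel cap) goes against the red post and its flat negative end pushes back the spring plunger, and the cell must lie level, fully down in both grey V-rests. Do it gently, without dropping the cell into the holder or forcing it, let go of it, and leave the other things on the bench as they are.

Things in the scene. Friction and masses are not known exactly. Their poses are not given: they have to be found in the camera images.
- cell: Yellow cylindrical cell to load: 33 mm diameter, 140 mm long with cap, about 0.27 kg. Origin mid-length on its axis, +x along the axis to the positive end (any roll about it). Starts level in an outer groove of the rack, axis 30 mm above the rack's underside, positive end away from the robot. White band round the sleeve 9 to 21 mm from the positive tip.
- cell_pos (a point): Centre of the outer face of the positive cap (steel, 18 mm diameter, 3 mm high), on the axis, 70 mm along +x of the cell.
- cell_neg (a point): Centre of the cell's flat negative end, on the axis, 70 mm along -x of the cell.
- holder: Fixed cell test holder on a blue mat. Origin at its underside, below the middle of a loaded cell; +x along the cell's axis to the red post, z up. Black base 226 x 80 x 10 mm (x -121 to +105 mm). A loaded cell's axis lies at y = 0, z = 52 mm. Friction at the plunger and post can keep a released cell from sinking into the V-rests by its own weight.
- post_face (a point): Centre of the contact face of the red fixed post, where the positive cap touches: holder x = 70, z = 52 mm. Post 46 mm wide, x 70 to 88, top z = 72 mm; face upright to z = 61 mm, above it a lead-in ramp leans back 25 degrees from upright. A cell end leaning on the ramp is kept up by the spring; pressing on top near that end (about 10 to 15 N) slides it down past the ramp.
- plunger_face (a point): Middle of the slightly domed face of the brass spring plunger (16 mm diameter, moves along holder x at z = 52 mm). Free at x = -62 mm, goes back to x = -80 mm; pushes 2.8 N free, 5.6 N at 8 mm (cell loaded), 9.1 N fully back. The free gap to the post, 132 mm, is 8 mm shorter than the cell. Its black housing: x -110 to -84 mm, 46 mm wide, top z = 72 mm.
- rest_post (a point): Middle of the V mouth of the grey V-rest near the red post, at holder x = 40, z = 46 mm (its top). Rests are 14 mm thick along x, V of 90 degrees, smooth plastic. Dark upright guards along both sides (inner faces y = +-20, outer +-24 mm, x -60 to +66 mm, tops z = 58 mm) leave no room for fingers beside a seated cell.
- rest_plunger (a point): The same point of the other, equal V-rest near the plunger, at holder x = -40, z = 46 mm.
- rack: Fixed dark grey cell rack on a blue mat, base 126 x 166 x 5 mm with two grooved cross rails (10 mm thick, at x = -45 and +45 mm, tops 22 mm above the underside) and three grooves along x at y = -46, 0 and +46 mm; the middle one is empty. Origin at the centre of the underside; +x is along the grooves, z up.
- used_cell: Another cell of the same size with a green sleeve, in the other outer groove of the rack; leave it there. Origin at the middle of its axis, +x to its positive end.
- multimeter: Red hand multimeter lying on the bench, 170 x 85 x 46 mm, origin under its centre. Leave alone.
- power_bank: Dark flat power bank, 145 x 70 x 16 mm, origin under its centre. Leave alone.
- heatsink_board: Green circuit board with a finned aluminium heat sink, 100 x 150 x 40 mm, origin under its centre. Leave alone.
- solder_reel: Reel of solder standing on its flange, 62 mm diameter, 48 mm high, origin under its centre. Leave alone.
- flux_jar: Small green flux jar with white cap, 48 mm diameter, 52 mm high, origin under its centre. Leave alone.
- screwdriver: Screwdriver 170 mm long lying between the holder and the rack, origin under its middle. Leave alone.
Mind the look-alikes: they are no part of the job. Of the things shaped like the cell, the yellow one is meant.

How it is judged:
By the outcome, as a careful person would: the job done as asked, in the order asked, and still so for the second after the job is handed in, with the robot touching nothing.
It also fails if it takes over 59 s, if anything falls off the work surface, if the arm or the gripper's body presses on something with over 40 N, if the wrist force passes 120 N, or if a joint passes its speed limit or range.

## Working session

There is one attempt and no reset: what is moved stays moved. The work goes in short steps, Python scripts to look and compute and a tool call to move; the robot and the scene stay as the last step left them, time stands still between calls to the robot, and variables do not carry over. Pictures are saved under pics/ and viewed, at most 10 in all, crops included, and the job is handed in when it is done.

Besides the shell and the picture viewer there is one more tool, called after "Emit:" as name(argument=value, ...) on one line, values as JSON. send_rows: Moves the arm, as the interface text tells. Shifts and turns lie within -1 to 1; 1 stands for 0.5 m of shift or 1.5 rad of turn. Its arguments: {"type":"object","properties":{"increments":{"type":"array","items":{"type":"object","properties":{"claw":{"type":"number"},"dx":{"type":"number"},"dy":{"type":"number"},"dz":{"type":"number"},"yaw":{"type":"number"}}}}},"required":["increments"]}

```bash
mkdir -p pics; python3 - <<'E'
from plant import manip
import cv2
for n in("scene","top"):
    cv2.imwrite(f"pics/{n}0.png",manip.grab_frame(n)[:,:,::-1])
    p=manip.camera_params(n);print(n,p["camera_matrix"],p["extrinsics"])
print(manip.state())
E
```

```text
scene [[517.1176188    0.         316.64245133]
 [  0.         517.1176188  197.65062197]
 [  0.           0.           1.        ]] [[ 0.39577661  0.91834456 -0.00203459 -0.17052928]
 [ 0.76540911 -0.33108901 -0.55184143 -0.31436512]
 [-0.50745421  0.21684863 -0.83394658  1.60091905]
 [ 0.          0.          0.          1.        ]]
top [[421.26334799   0.         322.13216621]
 [  0.         421.26334799 198.94225366]
 [  0.           0.           1.        ]] [[-0.02631725 -0.99947314  0.01899595  0.0031385 ]
 [-0.9869601   0.02295975 -0.15931919  0.48019839]
 [ 0.15879911 -0.02294109 -0.98704435  1.29802592]
 [ 0.          0.          0.          1.        ]]
{'time': 0.1, 'joint_pos': array([ 1.07797760e+00,  5.33134835e-02,  1.61414775e+00,  1.14708611e-06,
        1.47600306e+00, -1.18976042e-01]), 'joint_vel': array([ 0.00232818, -0.00189584, -0.00371539, -0.00187712, -0.00042616,
        0.00231954]), 'joint_efforts': array([ 1.06209695e-04, -3.94906282e+01, -3.71360672e+01, -1.18832140e-04,
        3.85935127e-03, -9.56599877e-06]), 'tool_pos': array([0.22793314, 0.58128018, 0.19377733]), 'tool_rot': array([-2.82365746e-04,  1.85834722e-01,  9.82580572e-01, -8.92204756e-04]), 'contact_force': array([0.11218081, 0.22438044, 0.01625228]), 'ft_torque': array([ 0.04434075, -0.05958097,  0.01464852]), 'grasp_force': 0.0, 'gripper_width': 1.0065308339998467}
```

View pics/top0.png

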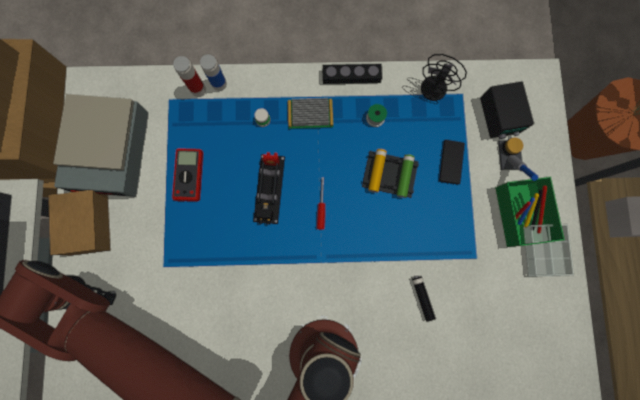

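View pics/scene0.png

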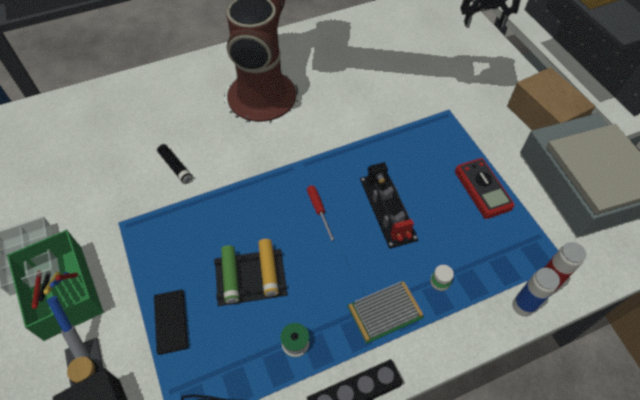

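```bash
python3 - <<'E'
import cv2,numpy as np
def crop(im,u,v,w,h,s):
    c=cv2.resize(im[v:v+h,u:u+w],None,fx=s,fy=s,interpolation=cv2.INTER_CUBIC)
    c=np.clip(c.astype(float)*1.5,0,255).astype(np.uint8)
    for k in range(0,w,10):
        cv2.line(c,(k*s,0),(k*s,8 if (u+k)%50 else 20),(255,255,255),1); cv2.putText(c,str(u+k),(k*s+1,18),0,.35,(255,255,255),1)
    for k in range(0,h,10):
        cv2.line(c,(0,k*s),(8,k*s),(255,255,255),1); cv2.putText(c,str(v+k),(9,k*s+4),0,.35,(255,255,255),1)
    return c
t=cv2.imread("pics/top0.png");s=cv2.imread("pics/scene0.png")
cv2.imwrite("pics/t1.png",np.hstack([crop(t,240,140,60,90,6),crop(t,360,140,70,90,6)]))
cv2.imwrite("pics/s1.png",np.hstack([crop(s,350,155,80,100,5),crop(s,210,220,80,100,5)]))
E
```

```text
(no output)
```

View pics/t1.png

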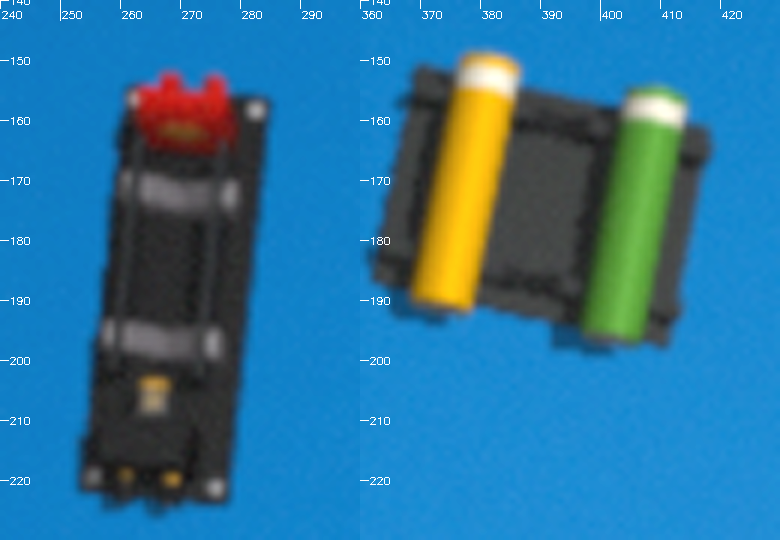

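View pics/s1.png

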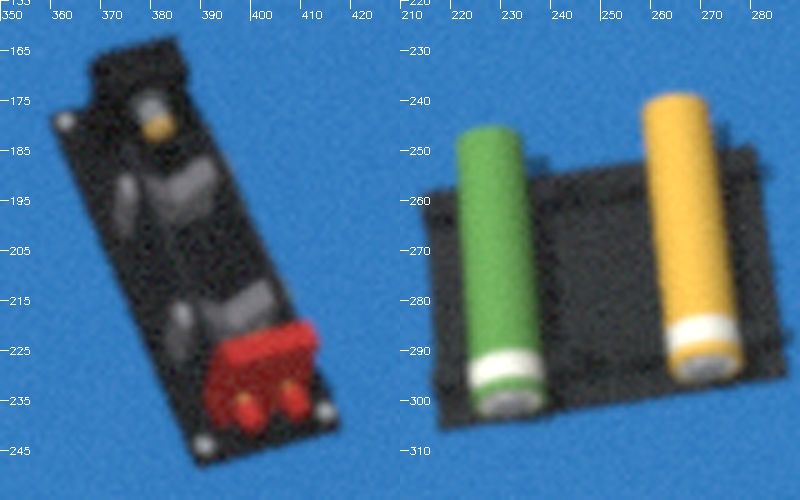

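```bash
cat > fit.py <<'E'
import numpy as np
from plant import manip
from scipy.optimize import least_squares
P={n:manip.camera_params(n) for n in("scene","top")}
def proj(n,p):
    c=P[n]["extrinsics"]@np.append(p,1);q=P[n]["camera_matrix"]@c[:3];return q[:2]/q[2]
def pose(q,p):
    c,s=np.cos(q[2]),np.sin(q[2]);return np.array([q[0]+c*p[0]-s*p[1],q[1]+s*p[0]+c*p[1],q[3]+p[2]])
def fit(obs,x0):
    def f(q): return np.concatenate([proj(n,pose(q,np.array(p)/1000))-uv for n,p,uv in obs]+[[(q[3]-.002)*300]])
    r=least_squares(f,x0,loss="soft_l1");return r.x,r.fun[:-1].reshape(-1,2)
E
cat > m.py <<'E'
from fit import *
T1=lambda X,Y:("top",np.array([240+(X+.5)/6-.5,140+(Y+.5)/6-.5]))
T2=lambda X,Y:("top",np.array([360+(X-360+.5)/6-.5,140+(Y+.5)/6-.5]))
S1=lambda X,Y:("scene",np.array([350+(X+.5)/5-.5,155+(Y+.5)/5-.5]))
S2=lambda X,Y:("scene",np.array([210+(X-400+.5)/5-.5,220+(Y+.5)/5-.5]))
def O(l): return [(t[0],p,t[1]) for p,t in l]
H=O([((105,40,10),T1(128,88)),((105,-40,10),T1(268,97)),((-121,-40,10),T1(228,502)),((-121,40,10),T1(82,488)),
((40,0,42),T1(179,192)),((-40,0,42),T1(162,341)),((-62,0,58),T1(155,378)),
((-121,-40,10),S1(50,118)),((105,-40,5),S1(197,465)),((105,40,5),S1(340,430)),((88,-23,72),S1(218,362)),((88,23,72),S1(318,345))])
C=O([((70,0,0),S2(706,367)),((-70,0,16.5),S2(675,96)),((67,0,16.5),T2(490,52)),((-70,0,0),T2(442,305)),((0,0,0),T2(466,180)),((0,0,0),S2(690,225))])
R=O([((63,83,3),T2(420,66)),((63,-83,3),T2(710,135)),((-63,83,3),T2(372,280)),((-63,-83,3),T2(665,345)),((63,-83,3),S2(440,430)),((63,83,3),S2(787,376)),((-63,-83,3),S2(421,192)),((-63,83,3),S2(752,148))])
for n,o,x0 in(("holder",H,[.4,.15,0,0]),("cell",C,[.45,-.15,0,.03]),("rack",R,[.45,-.15,0,0])):
    q,r=fit(o,x0) if n!="cell" else fit(o,x0)
    print(n,q.round(4));print(r.round(1).tolist())
    if n=="cell":
        # fixed height 0.032
        f=lambda v:np.concatenate([proj(m,pose([v[0],v[1],v[2],.031],np.array(p)/1000))-uv for m,p,uv in o])
        r=least_squares(f,x0[:3]);print("fixed z",r.x.round(4),r.fun.round(1))
E
python3 m.py
```

```text
holder [ 0.5312  0.1614 -0.1154  0.0025]
[[-0.4, -0.8], [0.5, -0.0], [-0.1, 0.8], [-0.7, 0.8], [0.0, 0.1], [0.1, -0.1], [-0.1, -0.1], [-1.0, -0.7], [-0.8, 1.1], [0.2, 0.0], [2.2, 1.0], [-0.2, -0.3]]
cell [ 0.5712 -0.1881 -0.2423  0.0344]
[[0.4, 0.8], [-0.6, -0.5], [0.5, 0.7], [-0.6, 0.4], [-0.3, 0.4], [0.2, 2.3]]
fixed z [ 0.5699 -0.1878 -0.2419] [ 0.4  0.8 -0.5 -0.3  0.2  1.4 -0.8  1.  -0.6  1.1  0.2  2.4]
rack [ 0.5635 -0.2346 -0.2475  0.0024]
[[-0.5, -0.1], [0.1, -0.7], [-0.3, 0.5], [0.5, 0.8], [-0.7, 0.1], [-0.2, 0.4], [0.4, 0.3], [0.4, -0.4]]
```

```bash
cat > u.py <<'E'
import sys,numpy as np
from plant import manip
from scipy.spatial.transform import Rotation as Ro
s=manip.state();q=s["tool_rot"];R=Ro.from_quat(q[[1,2,3,0]]).as_matrix()
ya=np.arctan2(R[1,1],R[0,1])
print("t",round(s["time"],2),"pos",s["tool_pos"].round(4),"ya",ya.round(4),"F",s["contact_force"].round(1),"M",s["ft_torque"].round(2),"w",round(s["gripper_width"],3),"g",round(s["grasp_force"],1),"j6",s["joint_pos"][5].round(2))
for a in sys.argv[1:]:
    x,y,z,t=map(float,a.split(","))
    d=R.T@(np.array([x,y,z])-s["tool_pos"])
    print(a,"dx %.4f dy %.4f dz %.4f yaw %.4f"%(*(d/.5),-(t-ya)/1.5))
E
python3 u.py .42,.2,.2,1.326 .5866,-.1926,.1,1.326
```

```text
t 0.1 pos [0.2279 0.5813 0.1938] ya 1.197 F [0.1 0.2 0. ] M [ 0.04 -0.06  0.01] w 1.007 g 0.0 j6 -0.12
.42,.2,.2,1.326 dx -0.6361 dy -0.5696 dz -0.0115 yaw -0.0860
.5866,-.1926,.1,1.326 dx -1.2331 dy -1.1785 dz 0.1895 yaw -0.0860
```

Emit:
send_rows(increments=[{"dx": -0.636,"dy": -0.57,"dz": -0.012,"yaw": -0.086},{"dx": -0.636,"dy": -0.57,"dz": -0.012,"yaw": -0.086},{"dx": -0.636,"dy": -0.57,"dz": -0.012,"yaw": -0.086},{"dx": -0.636,"dy": -0.57,"dz": -0.012,"yaw": -0.086},{"dx": -0.636,"dy": -0.57,"dz": -0.012,"yaw": -0.086},{"dx": -0.636,"dy": -0.57,"dz": -0.012,"yaw": -0.086},{"dx": -0.636,"dy": -0.57,"dz": -0.012,"yaw": -0.086},{"dx": -0.636,"dy": -0.57,"dz": -0.012,"yaw": -0.086},{"dx": -0.636,"dy": -0.57,"dz": -0.012,"yaw": -0.086}])

```text
invalid input
```

```bash
python3 u.py .5866,-.1926,.1,1.326
```

```text
t 0.1 pos [0.2279 0.5813 0.1938] ya 1.197 F [0.1 0.2 0. ] M [ 0.04 -0.06  0.01] w 1.007 g 0.0 j6 -0.12
.5866,-.1926,.1,1.326 dx -1.2331 dy -1.1785 dz 0.1895 yaw -0.0860
```

Emit:
send_rows(increments=[{"claw": -1,"dx": -0.636,"dy": -0.57,"dz": -0.012,"yaw": -0.086},{"claw": -1,"dx": -0.636,"dy": -0.57,"dz": -0.012,"yaw": -0.086},{"claw": -1,"dx": -0.636,"dy": -0.57,"dz": -0.012,"yaw": -0.086},{"claw": -1,"dx": -0.636,"dy": -0.57,"dz": -0.012,"yaw": -0.086},{"claw": -1,"dx": -0.636,"dy": -0.57,"dz": -0.012,"yaw": -0.086},{"claw": -1,"dx": -0.636,"dy": -0.57,"dz": -0.012,"yaw": -0.086},{"claw": -1,"dx": -0.636,"dy": -0.57,"dz": -0.012,"yaw": -0.086},{"claw": -1,"dx": -0.636,"dy": -0.57,"dz": -0.012,"yaw": -0.086},{"claw": -1,"dx": -0.636,"dy": -0.57,"dz": -0.012,"yaw": -0.086}])

```text
time: 1.23
tool_pos: [0.4198, 0.2006, 0.2005]
tool_rot: [-0.0, 0.122, 0.992, 0.0]
contact_force: [0.8, 0.8, -0.6]
gripper_width: 1.002
grasp_force: 0.0
```

```bash
python3 u.py .5866,-.1926,.1,1.326
```

```text
t 1.23 pos [0.4198 0.2006 0.2005] ya 1.3256 F [ 0.8  0.8 -0.6] M [-0.02 -0.02  0.01] w 1.002 g 0.0 j6 -1.04
.5866,-.1926,.1,1.326 dx -0.5146 dy -0.6819 dz 0.2006 yaw -0.0003
```

Emit:
send_rows(increments=[{"claw": -1,"dx": -0.514,"dy": -0.682,"dz": 0.2},{"claw": -1,"dx": -0.514,"dy": -0.682,"dz": 0.2},{"claw": -1,"dx": -0.514,"dy": -0.682,"dz": 0.2},{"claw": -1,"dx": -0.514,"dy": -0.682,"dz": 0.2},{"claw": -1,"dx": -0.514,"dy": -0.682,"dz": 0.2},{"claw": -1,"dx": -0.514,"dy": -0.682,"dz": 0.2},{"claw": -1,"dx": -0.514,"dy": -0.682,"dz": 0.2},{"claw": -1,"dx": -0.514,"dy": -0.682,"dz": 0.2},{"claw": -1,"dx": -0.514,"dy": -0.682,"dz": 0.2}])

```text
invalid input
```

```bash
python3 u.py .5866,-.1926,.0255,1.326
```

```text
t 1.23 pos [0.4198 0.2006 0.2005] ya 1.3256 F [ 0.8  0.8 -0.6] M [-0.02 -0.02  0.01] w 1.002 g 0.0 j6 -1.04
.5866,-.1926,.0255,1.326 dx -0.5148 dy -0.6819 dz 0.3496 yaw -0.0003
```

All fields are needed in every row.

Emit:
send_rows(increments=[{"claw": -1,"dx": -0.514,"dy": -0.682,"dz": 0.2,"yaw": 0},{"claw": -1,"dx": -0.514,"dy": -0.682,"dz": 0.2,"yaw": 0},{"claw": -1,"dx": -0.514,"dy": -0.682,"dz": 0.2,"yaw": 0},{"claw": -1,"dx": -0.514,"dy": -0.682,"dz": 0.2,"yaw": 0},{"claw": -1,"dx": -0.514,"dy": -0.682,"dz": 0.2,"yaw": 0},{"claw": -1,"dx": -0.514,"dy": -0.682,"dz": 0.2,"yaw": 0},{"claw": -1,"dx": -0.514,"dy": -0.682,"dz": 0.2,"yaw": 0},{"claw": -1,"dx": -0.514,"dy": -0.682,"dz": 0.2,"yaw": 0},{"claw": -1,"dx": -0.514,"dy": -0.682,"dz": 0.2,"yaw": 0}])

```text
time: 2.35
tool_pos: [0.5871, -0.191, 0.1003]
tool_rot: [-0.001, 0.121, 0.993, 0.0]
contact_force: [-0.6, -0.4, 0.0]
gripper_width: 1.0
grasp_force: 0.0
```

```bash
python3 u.py .5866,-.1926,.0255,1.326
```

```text
t 2.35 pos [ 0.5871 -0.191   0.1003] ya 1.3278 F [-0.6 -0.4  0. ] M [ 0.05  0.01 -0.04] w 1.0 g 0.0 j6 -1.76
.5866,-.1926,.0255,1.326 dx -0.0001 dy -0.0035 dz 0.1496 yaw 0.0012
```

Emit:
send_rows(increments=[{"claw": -1,"dx": 0,"dy": 0,"dz": 0.075,"yaw": 0},{"claw": -1,"dx": 0,"dy": 0,"dz": 0.13,"yaw": 0},{"claw": -1,"dx": 0,"dy": 0,"dz": 0.149,"yaw": 0},{"claw": -1,"dx": 0,"dy": 0,"dz": 0.149,"yaw": 0},{"claw": 1,"dx": 0,"dy": 0,"dz": 0.149,"yaw": 0},{"claw": 1,"dx": 0,"dy": 0,"dz": 0.149,"yaw": 0},{"claw": 1,"dx": 0,"dy": 0,"dz": 0.149,"yaw": 0},{"claw": 1,"dx": 0,"dy": 0,"dz": 0.149,"yaw": 0},{"claw": 1,"dx": 0,"dy": 0,"dz": 0.149,"yaw": 0},{"claw": 1,"dx": 0,"dy": 0,"dz": 0.149,"yaw": 0},{"claw": 1,"dx": 0,"dy": 0,"dz": 0.149,"yaw": 0},{"claw": 1,"dx": 0,"dy": 0,"dz": 0.149,"yaw": 0}])

```text
time: 3.85
tool_pos: [0.5868, -0.1927, 0.0264]
tool_rot: [-0.0, 0.122, 0.993, 0.0]
contact_force: [0.6, 0.4, 0.2]
gripper_width: 0.001
grasp_force: 0.0
```

```bash
python3 u.py
```

```text
t 3.85 pos [ 0.5868 -0.1927  0.0264] ya 1.326 F [0.6 0.4 0.2] M [-0.03  0.03  0.03] w 0.001 g 0.0 j6 -1.76
```

```bash
python3 - <<'E'
from plant import manip
import cv2,numpy as np
a=manip.grab_frame("scene");b=manip.grab_frame("top")
f=lambda im,u,v,w,h:cv2.resize(np.clip(im[v:v+h,u:u+w,::-1]*1.4,0,255).astype(np.uint8),(400,480),interpolation=cv2.INTER_CUBIC)
cv2.imwrite("pics/g1.png",np.hstack([f(a,190,190,120,144),f(b,340,100,100,120)]))
E
```

```text
(no output)
```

View pics/g1.png

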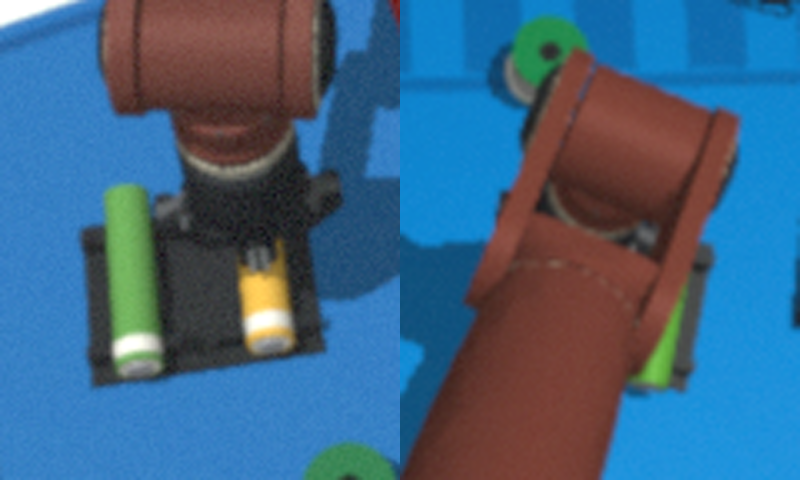

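```bash
python3 - <<'E'
from fit import *
for z in(.026,.04,.05,.06): print(z,proj("scene",[.5868,-.1927,z]))
c=np.array([np.cos(-.245),np.sin(-.245),0])
for d in(.0,.07): print(proj("scene",np.array([.572,-.189,.0325])+d*c))
from plant import manip;print({k:v for k,v in manip.state().items() if k in("contact_force","gripper_width","joint_efforts","time")})
E
```

```text
0.026 [268.54399326 274.50019386]
0.04 [268.07470074 271.97747563]
0.05 [267.733991   270.14596406]
0.06 [267.38858996 268.28923403]
[267.62681988 267.60434712]
[270.91953301 294.55024318]
{'time': 3.95, 'joint_efforts': array([-3.46565939e-03, -4.13552856e+01, -3.29115593e+01, -4.62387306e-04,
        5.46562569e-04,  4.25150176e-06]), 'contact_force': array([-0.16688154,  0.80729885, -0.36070269]), 'gripper_width': 0.0012824279739416045}
```

```bash
python3 - <<'E'
from plant import manip
import cv2,numpy as np
np.save("a.npy",np.mean([manip.grab_frame("scene").astype(float) for _ in range(4)],0))
E
python3 u.py
```

```text
t 4.15 pos [ 0.5869 -0.1927  0.0264] ya 1.326 F [-0.4 -0.4  1. ] M [-0.02 -0.02  0.02] w 0.001 g 0.0 j6 -1.76
```

Emit:
send_rows(increments=[{"claw": -1,"dx": 0,"dy": 0,"dz": 0,"yaw": 0},{"claw": -1,"dx": 0,"dy": 0,"dz": 0,"yaw": 0},{"claw": -1,"dx": 0,"dy": 0,"dz": 0,"yaw": 0},{"claw": -1,"dx": 0,"dy": 0,"dz": 0,"yaw": 0},{"claw": -1,"dx": 0,"dy": 0,"dz": 0,"yaw": 0},{"claw": -1,"dx": 0,"dy": 0,"dz": 0,"yaw": 0}])

```text
time: 4.9
tool_pos: [0.5869, -0.1927, 0.0264]
tool_rot: [-0.0, 0.122, 0.993, -0.0]
contact_force: [-0.5, 0.2, 0.8]
gripper_width: 0.995
grasp_force: 0.0
```

```bash
python3 u.py; python3 - <<'E'
from plant import manip
import cv2,numpy as np
b=np.mean([manip.grab_frame("scene").astype(float) for _ in range(4)],0);a=np.load("a.npy")
f=lambda im:cv2.resize(np.clip(im[215:305,230:310,::-1]*1.6,0,255).astype(np.uint8),(400,450),interpolation=cv2.INTER_CUBIC)
cv2.imwrite("pics/g2.png",np.hstack([f(a),f(b)]))
E
```

```text
t 4.9 pos [ 0.5869 -0.1927  0.0264] ya 1.326 F [-0.5  0.2  0.8] M [ 0.02  0.06 -0.01] w 0.995 g 0.0 j6 -1.76
```

View pics/g2.png

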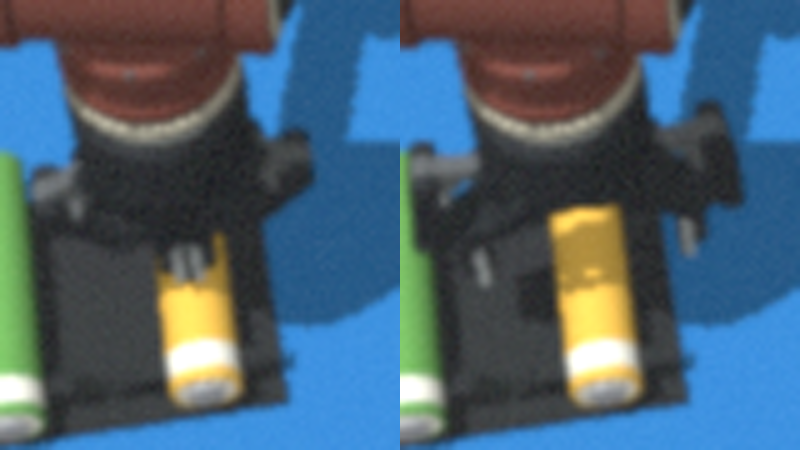

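Emit:
send_rows(increments=[{"claw": -1,"dx": 0,"dy": 0,"dz": -0.02,"yaw": 0},{"claw": 1,"dx": 0,"dy": 0,"dz": -0.02,"yaw": 0},{"claw": 1,"dx": 0,"dy": 0,"dz": -0.02,"yaw": 0},{"claw": 1,"dx": 0,"dy": 0,"dz": -0.02,"yaw": 0},{"claw": 1,"dx": 0,"dy": 0,"dz": -0.02,"yaw": 0},{"claw": 1,"dx": 0,"dy": 0,"dz": -0.02,"yaw": 0},{"claw": 1,"dx": 0,"dy": 0,"dz": 0,"yaw": 0},{"claw": 1,"dx": 0,"dy": 0,"dz": 0.002,"yaw": 0},{"claw": 1,"dx": 0,"dy": 0,"dz": 0.002,"yaw": 0}])

```text
time: 6.22
tool_pos: [0.5865, -0.1926, 0.0248]
tool_rot: [-0.0, 0.122, 0.993, 0.0]
contact_force: [0.2, -0.4, 0.3]
gripper_width: -0.002
grasp_force: 0.0
```

Emit:
send_rows(increments=[{"claw": 1,"dx": 0,"dy": 0,"dz": 0.004,"yaw": 0},{"claw": 1,"dx": 0,"dy": 0,"dz": 0.004,"yaw": 0}])

```text
time: 6.48
tool_pos: [0.5869, -0.1927, 0.0234]
tool_rot: [-0.0, 0.122, 0.993, 0.0]
contact_force: [0.4, 0.3, 0.1]
gripper_width: -0.003
grasp_force: 0.0
```

Emit:
send_rows(increments=[{"claw": 1,"dx": 0,"dy": 0,"dz": 0.004,"yaw": 0},{"claw": 1,"dx": 0,"dy": 0,"dz": 0.004,"yaw": 0}])

```text
time: 6.72
tool_pos: [0.5867, -0.1927, 0.0212]
tool_rot: [-0.0, 0.122, 0.993, 0.0]
contact_force: [0.3, -0.1, 0.1]
gripper_width: -0.002
grasp_force: 0.0
```

Emit:
send_rows(increments=[{"claw": 1,"dx": 0,"dy": 0,"dz": 0.004,"yaw": 0},{"claw": 1,"dx": 0,"dy": 0,"dz": 0.004,"yaw": 0}])

```text
time: 6.98
tool_pos: [0.5867, -0.1927, 0.0192]
tool_rot: [-0.0, 0.122, 0.993, 0.0]
contact_force: [0.5, -0.6, -0.2]
gripper_width: 0.002
grasp_force: 0.0
```

Emit:
send_rows(increments=[{"claw": 1,"dx": 0,"dy": 0,"dz": 0.004,"yaw": 0},{"claw": 1,"dx": 0,"dy": 0,"dz": 0.004,"yaw": 0}])

```text
time: 7.22
tool_pos: [0.5867, -0.1926, 0.0172]
tool_rot: [-0.0, 0.122, 0.993, 0.0]
contact_force: [0.0, 0.4, -0.1]
gripper_width: 0.002
grasp_force: 0.0
```

Emit:
send_rows(increments=[{"claw": 1,"dx": 0,"dy": 0,"dz": 0.004,"yaw": 0},{"claw": 1,"dx": 0,"dy": 0,"dz": 0.004,"yaw": 0}])

```text
time: 7.48
tool_pos: [0.5867, -0.1927, 0.0152]
tool_rot: [-0.0, 0.122, 0.993, 0.0]
contact_force: [-0.3, 1.0, -0.1]
gripper_width: -0.0
grasp_force: 0.0
```

Emit:
send_rows(increments=[{"claw": 1,"dx": 0,"dy": 0,"dz": 0.004,"yaw": 0},{"claw": 1,"dx": 0,"dy": 0,"dz": 0.004,"yaw": 0}])

```text
time: 7.72
tool_pos: [0.5867, -0.1927, 0.0132]
tool_rot: [-0.0, 0.122, 0.993, 0.0]
contact_force: [-0.0, 0.2, -0.2]
gripper_width: -0.003
grasp_force: 0.0
```

Emit:
send_rows(increments=[{"claw": 1,"dx": 0,"dy": 0,"dz": 0.004,"yaw": 0},{"claw": 1,"dx": 0,"dy": 0,"dz": 0.004,"yaw": 0}])

```text
time: 7.98
tool_pos: [0.5871, -0.1928, 0.012]
tool_rot: [0.0, 0.122, 0.993, -0.0]
contact_force: [-0.8, 0.6, 3.3]
gripper_width: -0.003
grasp_force: 1.9
```

Emit:
send_rows(increments=[{"claw": 1,"dx": 0,"dy": 0,"dz": -0.04,"yaw": 0},{"claw": -1,"dx": 0,"dy": 0,"dz": -0.04,"yaw": 0},{"claw": -1,"dx": 0,"dy": 0,"dz": -0.04,"yaw": 0},{"claw": -1,"dx": 0,"dy": 0,"dz": -0.04,"yaw": 0},{"claw": -1,"dx": 0,"dy": 0,"dz": -0.04,"yaw": 0},{"claw": -1,"dx": 0,"dy": 0,"dz": -0.04,"yaw": 0},{"claw": -1,"dx": 0,"dy": 0,"dz": 0,"yaw": 0},{"claw": -1,"dx": 0,"dy": 0,"dz": 0.03,"yaw": 0},{"claw": -1,"dx": 0,"dy": 0,"dz": 0.03,"yaw": 0}])

```text
time: 9.1
tool_pos: [0.5847, -0.1917, -0.0068]
tool_rot: [-0.003, 0.122, 0.993, 0.001]
contact_force: [-0.5, 0.7, -0.2]
gripper_width: 1.003
grasp_force: 0.0
```

```bash
python3 u.py; python3 - <<'E'
from plant import manip
import cv2,numpy as np
b=np.mean([manip.grab_frame("scene").astype(float) for _ in range(4)],0)
f=lambda im:cv2.resize(np.clip(im[225:305,230:310,::-1]*1.8,0,255).astype(np.uint8),(560,560),interpolation=cv2.INTER_CUBIC)
cv2.imwrite("pics/g3.png",f(b))
E
```

```text
t 9.1 pos [ 0.5847 -0.1917 -0.0068] ya 1.326 F [-0.5  0.7 -0.2] M [-0.02 -0.05  0.02] w 1.003 g 0.0 j6 -1.76
```

View pics/g3.png

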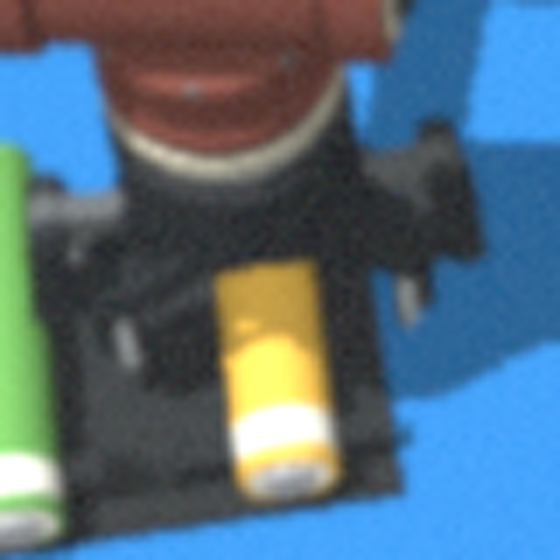

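Emit:
send_rows(increments=[{"claw": -1,"dx": 0,"dy": 0,"dz": 0.012,"yaw": 0},{"claw": -1,"dx": 0,"dy": 0,"dz": 0.012,"yaw": 0},{"claw": -1,"dx": 0,"dy": 0,"dz": 0.012,"yaw": 0}])

```text
time: 9.68
tool_pos: [0.5869, -0.1928, -0.0096]
tool_rot: [0.0, 0.122, 0.993, -0.0]
contact_force: [-0.5, 0.4, -0.2]
gripper_width: 1.0
grasp_force: 0.0
```

Emit:
send_rows(increments=[{"claw": -1,"dx": 0,"dy": 0,"dz": 0.006,"yaw": 0},{"claw": 1,"dx": 0,"dy": 0,"dz": 0.006,"yaw": 0},{"claw": 1,"dx": 0,"dy": 0,"dz": 0.006,"yaw": 0},{"claw": 1,"dx": 0,"dy": 0,"dz": 0.006,"yaw": 0},{"claw": 1,"dx": 0,"dy": 0,"dz": 0.006,"yaw": 0},{"claw": 1,"dx": 0,"dy": 0,"dz": 0.006,"yaw": 0},{"claw": 1,"dx": 0,"dy": 0,"dz": 0.006,"yaw": 0}])

```text
time: 10.55
tool_pos: [0.5871, -0.1929, -0.0122]
tool_rot: [0.0, 0.122, 0.993, -0.0]
contact_force: [-0.6, -0.1, 3.4]
gripper_width: 0.363
grasp_force: 59.7
```

```bash
python3 u.py
```

```text
t 10.55 pos [ 0.5871 -0.1929 -0.0122] ya 1.326 F [-0.6 -0.1  3.4] M [-0.01  0.11 -0.03] w 0.363 g 59.7 j6 -1.76
```

Emit:
send_rows(increments=[{"claw": 1,"dx": 0,"dy": 0,"dz": -0.02,"yaw": 0},{"claw": 1,"dx": 0,"dy": 0,"dz": -0.06,"yaw": 0},{"claw": 1,"dx": 0,"dy": 0,"dz": -0.1,"yaw": 0},{"claw": 1,"dx": 0,"dy": 0,"dz": -0.1,"yaw": 0},{"claw": 1,"dx": 0,"dy": 0,"dz": -0.1,"yaw": 0}])

```text
time: 11.18
tool_pos: [0.5868, -0.1927, 0.0375]
tool_rot: [0.0, 0.122, 0.993, -0.0]
contact_force: [0.2, -0.3, -3.7]
gripper_width: 0.358
grasp_force: 59.7
```

```bash
python3 u.py; python3 - <<'E'
from plant import manip
import cv2,numpy as np
b=np.mean([manip.grab_frame("scene").astype(float) for _ in range(6)],0)
f=lambda im:cv2.resize(np.clip(im[205:305,230:310,::-1]*1.8,0,255).astype(np.uint8),(480,600),interpolation=cv2.INTER_CUBIC)
cv2.imwrite("pics/g4.png",f(b))
E
```

```text
t 11.18 pos [ 0.5868 -0.1927  0.0375] ya 1.326 F [ 0.2 -0.3 -3.7] M [ 0.   -0.02 -0.06] w 0.358 g 59.7 j6 -1.76
```

View pics/g4.png

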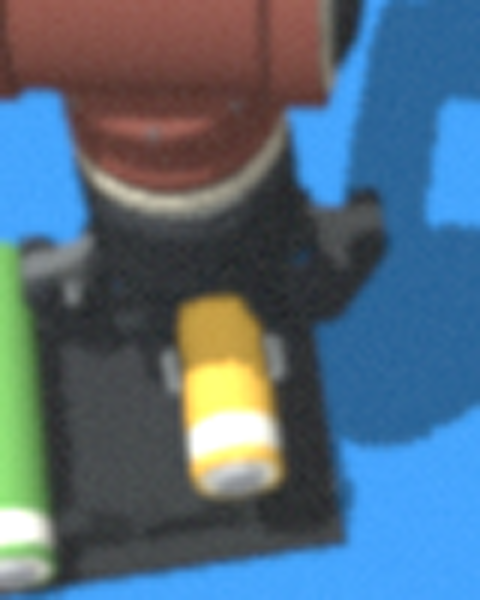

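```bash
python3 - <<'E'
from fit import *
c=np.array([np.cos(-.245),np.sin(-.245),0]);g=np.array([.5867,-.1927,0])
for za in(.075,.0825,.09):
  for th in(0,5,10,15):
    t=np.radians(th);d=c*np.cos(t)+np.array([0,0,np.sin(t)])
    p=g+[0,0,za]
    print(za,th,"cap",proj("scene",p+.055*d).round(1),"band",proj("scene",p+.040*d+.0165*(np.array([0,0,1])*np.cos(t)-c*np.sin(t))).round(1))
E
```

```text
0.075 0 cap [269.5 287.2] band [268.2 278.1]
0.075 5 cap [269.3 286.2] band [268.  276.8]
0.075 10 cap [269.1 285.1] band [267.8 275.4]
0.075 15 cap [268.9 283.8] band [267.5 273.9]
0.0825 0 cap [269.2 285.8] band [267.9 276.7]
0.0825 5 cap [269.1 284.9] band [267.7 275.4]
0.0825 10 cap [268.9 283.7] band [267.5 274. ]
0.0825 15 cap [268.6 282.4] band [267.3 272.5]
0.09 0 cap [269.  284.4] band [267.6 275.2]
0.09 5 cap [268.8 283.5] band [267.4 273.9]
0.09 10 cap [268.6 282.3] band [267.2 272.5]
0.09 15 cap [268.4 281. ] band [267. 271.]
```

```bash
python3 u.py .477,-.1891,.0375,1.326 .477,-.1891,.002,1.326
```

```text
t 11.47 pos [ 0.5864 -0.1925  0.0366] ya 1.326 F [ 1.   0.2 -3.2] M [-0.02 -0.07 -0.04] w 0.36 g 59.7 j6 -1.76
.477,-.1891,.0375,1.326 dx 0.2139 dy -0.0464 dz -0.0015 yaw 0.0000
.477,-.1891,.002,1.326 dx 0.2138 dy -0.0464 dz 0.0695 yaw 0.0000
```

Emit:
send_rows(increments=[{"claw": 1,"dx": 0.07,"dy": -0.015,"dz": 0,"yaw": 0},{"claw": 1,"dx": 0.16,"dy": -0.035,"dz": 0,"yaw": 0},{"claw": 1,"dx": 0.214,"dy": -0.047,"dz": 0,"yaw": 0},{"claw": 1,"dx": 0.214,"dy": -0.047,"dz": 0.02,"yaw": 0},{"claw": 1,"dx": 0.214,"dy": -0.047,"dz": 0.05,"yaw": 0},{"claw": 1,"dx": 0.214,"dy": -0.047,"dz": 0.07,"yaw": 0},{"claw": 1,"dx": 0.214,"dy": -0.047,"dz": 0.07,"yaw": 0}])

```text
time: 12.35
tool_pos: [0.4767, -0.189, 0.0007]
tool_rot: [-0.001, 0.122, 0.993, 0.001]
contact_force: [-1.0, -0.8, -3.8]
gripper_width: 0.363
grasp_force: 60.0
```

Emit:
send_rows(increments=[{"claw": 1,"dx": 0,"dy": 0,"dz": 0.008,"yaw": 0},{"claw": 1,"dx": 0,"dy": 0,"dz": 0.008,"yaw": 0}])

```text
time: 12.6
tool_pos: [0.4776, -0.1896, -0.0016]
tool_rot: [-0.0, 0.122, 0.993, 0.0]
contact_force: [0.1, 0.0, -2.9]
gripper_width: 0.358
grasp_force: 60.0
```

```bash
python3 u.py
```

```text
t 12.6 pos [ 0.4776 -0.1896 -0.0016] ya 1.3262 F [ 0.1  0.  -2.9] M [ 0.03 -0.08 -0.02] w 0.358 g 60.0 j6 -1.85
```

Not touching yet; press down in 2 mm steps.

Emit:
send_rows(increments=[{"claw": 1,"dx": 0,"dy": 0,"dz": 0.004,"yaw": 0},{"claw": 1,"dx": 0,"dy": 0,"dz": 0.004,"yaw": 0}])

```text
time: 12.85
tool_pos: [0.4774, -0.1896, -0.0035]
tool_rot: [0.0, 0.122, 0.993, -0.0]
contact_force: [-0.5, 0.5, -3.1]
gripper_width: 0.359
grasp_force: 60.0
```

Emit:
send_rows(increments=[{"claw": 1,"dx": 0,"dy": 0,"dz": 0.004,"yaw": 0},{"claw": 1,"dx": 0,"dy": 0,"dz": 0.004,"yaw": 0}])

```text
time: 13.1
tool_pos: [0.4774, -0.1897, -0.0049]
tool_rot: [-0.0, 0.122, 0.993, -0.0]
contact_force: [-4.3, 1.3, 2.6]
gripper_width: 0.365
grasp_force: 60.5
```

Emit:
send_rows(increments=[{"claw": 1,"dx": 0,"dy": 0,"dz": 0.004,"yaw": 0},{"claw": 1,"dx": 0,"dy": 0,"dz": 0.004,"yaw": 0}])

```text
time: 13.35
tool_pos: [0.4775, -0.1899, -0.0066]
tool_rot: [-0.0, 0.122, 0.993, -0.0]
contact_force: [-5.7, 2.6, 8.2]
gripper_width: 0.361
grasp_force: 61.2
```

```bash
python3 u.py
```

```text
t 13.35 pos [ 0.4775 -0.1899 -0.0066] ya 1.3261 F [-5.7  2.6  8.2] M [ 0.17  0.53 -0.01] w 0.361 g 61.2 j6 -1.85
```

Emit:
send_rows(increments=[{"claw": 1,"dx": 0,"dy": 0,"dz": 0.004,"yaw": 0},{"claw": 1,"dx": 0,"dy": 0,"dz": 0.004,"yaw": 0}])

```text
time: 13.6
tool_pos: [0.4774, -0.19, -0.0086]
tool_rot: [-0.0, 0.122, 0.993, -0.0]
contact_force: [-4.2, 1.1, 6.4]
gripper_width: 0.364
grasp_force: 61.5
```

Emit:
send_rows(increments=[{"claw": 1,"dx": 0,"dy": 0,"dz": 0.004,"yaw": 0},{"claw": 1,"dx": 0,"dy": 0,"dz": 0.004,"yaw": 0}])

```text
time: 13.85
tool_pos: [0.4772, -0.19, -0.0107]
tool_rot: [-0.0, 0.122, 0.993, -0.0]
contact_force: [-5.9, 1.1, 6.3]
gripper_width: 0.363
grasp_force: 61.8
```

```bash
python3 u.py
```

```text
t 13.85 pos [ 0.4772 -0.19   -0.0107] ya 1.3261 F [-5.9  1.1  6.3] M [ 0.04  0.6  -0.05] w 0.363 g 61.8 j6 -1.85
```

```bash
python3 u.py .477,-.19,.11,1.326 .556,.1585,.11,1.4554
```

```text
t 13.85 pos [ 0.4772 -0.19   -0.0107] ya 1.3261 F [-5.9  1.1  6.3] M [ 0.04  0.6  -0.05] w 0.363 g 61.8 j6 -1.85
.477,-.19,.11,1.326 dx 0.0005 dy -0.0002 dz -0.2414 yaw 0.0000
.556,.1585,.11,1.4554 dx 0.0161 dy 0.7143 dz -0.2420 yaw -0.0862
```

Emit:
send_rows(increments=[{"claw": 1,"dx": 0,"dy": 0,"dz": -0.04,"yaw": 0},{"claw": 1,"dx": 0,"dy": 0,"dz": -0.13,"yaw": 0},{"claw": 1,"dx": 0,"dy": 0,"dz": -0.22,"yaw": 0},{"claw": 1,"dx": 0.001,"dy": 0.06,"dz": -0.242,"yaw": 0},{"claw": 1,"dx": 0.004,"dy": 0.15,"dz": -0.242,"yaw": -0.02},{"claw": 1,"dx": 0.006,"dy": 0.25,"dz": -0.242,"yaw": -0.04},{"claw": 1,"dx": 0.008,"dy": 0.35,"dz": -0.242,"yaw": -0.06},{"claw": 1,"dx": 0.01,"dy": 0.45,"dz": -0.242,"yaw": -0.08},{"claw": 1,"dx": 0.013,"dy": 0.55,"dz": -0.242,"yaw": -0.086},{"claw": 1,"dx": 0.015,"dy": 0.64,"dz": -0.242,"yaw": -0.086},{"claw": 1,"dx": 0.016,"dy": 0.7,"dz": -0.242,"yaw": -0.086},{"claw": 1,"dx": 0.016,"dy": 0.714,"dz": -0.242,"yaw": -0.086},{"claw": 1,"dx": 0.016,"dy": 0.714,"dz": -0.242,"yaw": -0.086}])

```text
time: 15.48
tool_pos: [0.5559, 0.1586, 0.1088]
tool_rot: [-0.0, 0.058, 0.998, -0.0]
contact_force: [-0.5, 0.4, -3.1]
gripper_width: 0.364
grasp_force: 60.7
```

```bash
python3 u.py .556,.1585,.06,1.4554; python3 - <<'E'
from plant import manip
import cv2,numpy as np
im=np.mean([manip.grab_frame("scene").astype(float) for _ in range(6)],0)
c=np.clip(im[130:260,330:440,::-1]*1.8,0,255).astype(np.uint8)
c=cv2.resize(c,None,fx=4.6,fy=4.6,interpolation=cv2.INTER_CUBIC)
cv2.imwrite("pics/h1.png",c)
E
```

```text
t 15.47 pos [0.5559 0.1586 0.1088] ya 1.4556 F [-0.5  0.4 -3.1] M [-0.05 -0.05 -0.01] w 0.364 g 60.7 j6 -1.31
.556,.1585,.06,1.4554 dx -0.0002 dy -0.0000 dz 0.0977 yaw 0.0001
```

View pics/h1.png

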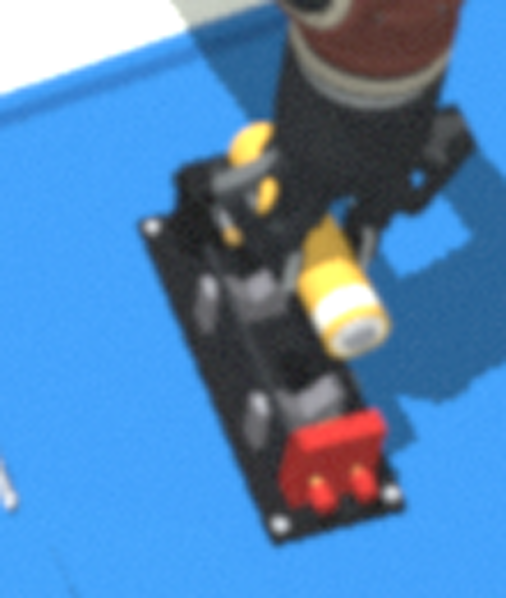

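```bash
python3 - <<'E'
from fit import *
c=np.array([np.cos(-.1154),np.sin(-.1154),0]);p=np.array([.5559,.1586,.1088+.0446])
for th in(0,5,8.7,12):
  for g in (10,15,20):
    t=np.radians(th);d=c*np.cos(t)+np.array([0,0,np.sin(t)]);n=np.array([0,0,1])*np.cos(t)-c*np.sin(t)
    print(th,g,"cap",proj("scene",p+(.07-g/1000)*d).round(1),"negtop",proj("scene",p-(.07+g/1000)*d+.0165*n).round(1))
q=[.5312,.1614,-.1154,.0025]
print("post top corners",[proj("scene",pose(q,np.array(a)/1000)).round(1) for a in((88,-23,72),(88,23,72))])
E
```

```text
0 10 cap [408.5 207.1] negtop [387.5 156.8]
0 15 cap [407.7 205.4] negtop [386.8 155.3]
0 20 cap [406.9 203.6] negtop [386.  153.7]
5 10 cap [408.8 205.8] negtop [387.  158.2]
5 15 cap [408.  204.2] negtop [386.3 156.8]
5 20 cap [407.1 202.6] negtop [385.5 155.4]
8.7 10 cap [409.  204.8] negtop [386.7 159.4]
8.7 15 cap [408.1 203.2] negtop [385.9 158.1]
8.7 20 cap [407.3 201.7] negtop [385.2 156.8]
12 10 cap [409.1 203.7] negtop [386.5 160.6]
12 15 cap [408.2 202.3] negtop [385.7 159.3]
12 20 cap [407.3 200.8] negtop [385.  158.1]
post top corners [array([395.4, 227.9]), array([413. , 223.2])]
```

Emit:
send_rows(increments=[{"claw": 1,"dx": -0.006,"dy": 0,"dz": 0.04,"yaw": 0},{"claw": 1,"dx": -0.006,"dy": 0,"dz": 0.09,"yaw": 0},{"claw": 1,"dx": -0.006,"dy": 0,"dz": 0.125,"yaw": 0},{"claw": 1,"dx": -0.006,"dy": 0,"dz": 0.132,"yaw": 0},{"claw": 1,"dx": -0.006,"dy": 0,"dz": 0.132,"yaw": 0}])

```text
time: 16.4
tool_pos: [0.5592, 0.1584, 0.0434]
tool_rot: [-0.0, 0.058, 0.998, 0.0]
contact_force: [0.1, 0.2, -3.2]
gripper_width: 0.363
grasp_force: 60.7
```

```bash
python3 u.py
```

```text
t 16.4 pos [0.5592 0.1584 0.0434] ya 1.455 F [ 0.1  0.2 -3.2] M [-0.01 -0.04 -0.02] w 0.363 g 60.7 j6 -1.31
```

Emit:
send_rows(increments=[{"claw": 1,"dx": 0,"dy": 0,"dz": 0.007,"yaw": 0},{"claw": 1,"dx": 0.006,"dy": 0,"dz": 0.007,"yaw": 0},{"claw": 1,"dx": 0.006,"dy": 0,"dz": 0.007,"yaw": 0}])

```text
time: 16.77
tool_pos: [0.5561, 0.1588, 0.0403]
tool_rot: [0.0, 0.058, 0.998, 0.0]
contact_force: [-0.2, -0.3, -3.1]
gripper_width: 0.363
grasp_force: 60.7
```

Emit:
send_rows(increments=[{"claw": 1,"dx": 0.006,"dy": 0,"dz": 0,"yaw": 0},{"claw": 1,"dx": 0.006,"dy": 0,"dz": 0,"yaw": 0}])

```text
time: 17.02
tool_pos: [0.5529, 0.1591, 0.0399]
tool_rot: [-0.0, 0.058, 0.998, -0.0]
contact_force: [0.8, -0.8, -3.4]
gripper_width: 0.357
grasp_force: 60.7
```

Emit:
send_rows(increments=[{"claw": 1,"dx": 0.006,"dy": 0,"dz": 0,"yaw": 0},{"claw": 1,"dx": 0.006,"dy": 0,"dz": 0,"yaw": 0}])

```text
time: 17.27
tool_pos: [0.5512, 0.1593, 0.0406]
tool_rot: [0.001, 0.058, 0.998, 0.0]
contact_force: [3.6, -0.6, -2.5]
gripper_width: 0.364
grasp_force: 60.8
```

```bash
python3 u.py
```

```text
t 17.27 pos [0.5512 0.1593 0.0406] ya 1.4551 F [ 3.6 -0.6 -2.5] M [-0.12 -0.59  0.02] w 0.364 g 60.8 j6 -1.3
```

Emit:
send_rows(increments=[{"claw": 1,"dx": 0.006,"dy": 0,"dz": 0,"yaw": 0},{"claw": 1,"dx": 0.01,"dy": 0,"dz": 0,"yaw": 0},{"claw": 1,"dx": 0.014,"dy": 0,"dz": 0,"yaw": 0},{"claw": 1,"dx": 0.014,"dy": 0,"dz": 0,"yaw": 0}])

```text
time: 17.77
tool_pos: [0.5439, 0.1602, 0.0404]
tool_rot: [0.001, 0.058, 0.998, 0.0]
contact_force: [5.0, -0.8, -1.5]
gripper_width: 0.36
grasp_force: 60.8
```

```bash
python3 u.py
```

```text
t 17.77 pos [0.5439 0.1602 0.0404] ya 1.4551 F [ 5.  -0.8 -1.5] M [-0.19 -0.99  0.03] w 0.36 g 60.8 j6 -1.3
```

Emit:
send_rows(increments=[{"claw": 1,"dx": 0,"dy": 0,"dz": 0.006,"yaw": 0},{"claw": 1,"dx": 0,"dy": 0,"dz": 0.012,"yaw": 0},{"claw": 1,"dx": 0,"dy": 0,"dz": 0.012,"yaw": 0}])

```text
time: 18.15
tool_pos: [0.5443, 0.1603, 0.0347]
tool_rot: [0.001, 0.058, 0.998, 0.0]
contact_force: [5.2, 0.2, -1.1]
gripper_width: 0.364
grasp_force: 60.9
```

Emit:
send_rows(increments=[{"claw": 1,"dx": 0,"dy": 0,"dz": 0.006,"yaw": 0},{"claw": 1,"dx": 0,"dy": 0,"dz": 0.012,"yaw": 0},{"claw": 1,"dx": 0,"dy": 0,"dz": 0.012,"yaw": 0}])

```text
time: 18.52
tool_pos: [0.5444, 0.1604, 0.0287]
tool_rot: [0.001, 0.058, 0.998, 0.0]
contact_force: [6.9, -0.7, -0.6]
gripper_width: 0.36
grasp_force: 60.9
```

Emit:
send_rows(increments=[{"claw": 1,"dx": 0,"dy": 0,"dz": 0.004,"yaw": 0},{"claw": 1,"dx": 0,"dy": 0,"dz": 0.004,"yaw": 0}])

```text
time: 18.77
tool_pos: [0.5445, 0.1604, 0.0269]
tool_rot: [0.001, 0.058, 0.998, 0.0]
contact_force: [6.3, -0.1, -1.0]
gripper_width: 0.362
grasp_force: 60.9
```

```bash
python3 u.py
```

```text
t 18.77 pos [0.5445 0.1604 0.0269] ya 1.4548 F [ 6.3 -0.1 -1. ] M [-0.15 -0.95 -0.06] w 0.362 g 60.9 j6 -1.3
```

Smooth. Down in 1 mm steps, looking for guard or V contact.

Emit:
send_rows(increments=[{"claw": 1,"dx": 0,"dy": 0,"dz": 0.004,"yaw": 0},{"claw": 1,"dx": 0,"dy": 0,"dz": 0.004,"yaw": 0}])

```text
time: 19.02
tool_pos: [0.5446, 0.1604, 0.0249]
tool_rot: [0.001, 0.058, 0.998, 0.0]
contact_force: [6.8, 0.0, -1.0]
gripper_width: 0.362
grasp_force: 60.9
```

Emit:
send_rows(increments=[{"claw": 1,"dx": 0,"dy": 0,"dz": 0.003,"yaw": 0},{"claw": 1,"dx": 0,"dy": 0,"dz": 0.003,"yaw": 0}])

```text
time: 19.27
tool_pos: [0.5446, 0.1604, 0.0235]
tool_rot: [0.001, 0.058, 0.998, 0.0]
contact_force: [6.2, 0.1, -0.6]
gripper_width: 0.36
grasp_force: 60.9
```

```bash
python3 u.py
```

```text
t 19.27 pos [0.5446 0.1604 0.0235] ya 1.4548 F [ 6.2  0.1 -0.6] M [-0.13 -0.89 -0.02] w 0.36 g 60.9 j6 -1.3
```

Emit:
send_rows(increments=[{"claw": 1,"dx": 0,"dy": 0,"dz": 0.003,"yaw": 0},{"claw": 1,"dx": 0,"dy": 0,"dz": 0.003,"yaw": 0}])

```text
time: 19.52
tool_pos: [0.545, 0.1604, 0.0232]
tool_rot: [0.002, 0.058, 0.998, 0.0]
contact_force: [3.5, -0.9, 4.7]
gripper_width: 0.364
grasp_force: 64.1
```

Emit:
send_rows(increments=[{"claw": 1,"dx": 0,"dy": 0,"dz": 0.002,"yaw": 0},{"claw": 1,"dx": 0,"dy": 0,"dz": 0.002,"yaw": 0}])

```text
time: 19.77
tool_pos: [0.5455, 0.1604, 0.0232]
tool_rot: [0.002, 0.058, 0.998, 0.0]
contact_force: [2.5, -0.6, 8.7]
gripper_width: 0.358
grasp_force: 66.6
```

```bash
python3 u.py
```

```text
t 19.77 pos [0.5455 0.1604 0.0232] ya 1.4552 F [ 2.5 -0.6  8.7] M [-0.27 -0.21 -0.01] w 0.358 g 66.6 j6 -1.3
```

Emit:
send_rows(increments=[{"claw": 1,"dx": 0,"dy": 0,"dz": -0.003,"yaw": 0},{"claw": 1,"dx": -0.002,"dy": 0,"dz": -0.003,"yaw": 0},{"claw": 1,"dx": -0.004,"dy": 0,"dz": -0.003,"yaw": 0},{"claw": 1,"dx": -0.004,"dy": 0,"dz": -0.003,"yaw": 0}])

```text
time: 20.27
tool_pos: [0.5465, 0.1603, 0.0232]
tool_rot: [0.001, 0.058, 0.998, 0.0]
contact_force: [2.8, -0.6, 6.5]
gripper_width: 0.364
grasp_force: 65.0
```

```bash
python3 u.py
```

```text
t 20.27 pos [0.5465 0.1603 0.0232] ya 1.455 F [ 2.8 -0.6  6.5] M [-0.13 -0.34  0.01] w 0.364 g 65.0 j6 -1.3
```

Emit:
send_rows(increments=[{"claw": 1,"dx": -0.002,"dy": 0,"dz": -0.001,"yaw": 0},{"claw": 1,"dx": -0.004,"dy": 0,"dz": -0.001,"yaw": 0},{"claw": 1,"dx": -0.004,"dy": 0,"dz": -0.001,"yaw": 0}])

```text
time: 20.65
tool_pos: [0.5474, 0.1601, 0.0232]
tool_rot: [-0.0, 0.058, 0.998, 0.0]
contact_force: [-0.3, -1.2, 8.7]
gripper_width: 0.365
grasp_force: 65.9
```

```bash
python3 u.py
```

```text
t 20.65 pos [0.5474 0.1601 0.0232] ya 1.4549 F [-0.3 -1.2  8.7] M [-0.07 -0.04 -0.06] w 0.365 g 65.9 j6 -1.3
```

Emit:
send_rows(increments=[{"claw": 1,"dx": 0,"dy": 0,"dz": -0.001,"yaw": 0},{"claw": -1,"dx": 0,"dy": 0,"dz": -0.001,"yaw": 0},{"claw": -1,"dx": 0,"dy": 0,"dz": -0.001,"yaw": 0},{"claw": -1,"dx": 0,"dy": 0,"dz": -0.001,"yaw": 0},{"claw": -1,"dx": 0,"dy": 0,"dz": -0.001,"yaw": 0},{"claw": -1,"dx": 0,"dy": 0,"dz": -0.05,"yaw": 0},{"claw": -1,"dx": 0,"dy": 0,"dz": -0.12,"yaw": 0},{"claw": 1,"dx": 0,"dy": 0,"dz": -0.16,"yaw": 0},{"claw": 1,"dx": 0,"dy": 0,"dz": -0.16,"yaw": 0},{"claw": 1,"dx": 0,"dy": 0,"dz": -0.16,"yaw": 0}])

```text
time: 21.9
tool_pos: [0.5463, 0.1596, 0.1005]
tool_rot: [-0.001, 0.058, 0.998, -0.0]
contact_force: [-0.1, -0.4, 0.0]
gripper_width: 0.378
grasp_force: 0.0
```

```bash
python3 u.py; python3 - <<'E'
from plant import manip
import cv2,numpy as np
for n in("scene","top"):
    im=np.mean([manip.grab_frame(n).astype(float) for _ in range(4)],0)
    cv2.imwrite(f"pics/r_{n}.png",im[:,:,::-1])
    # white band / yellow centroids near holder
    hsv=cv2.cvtColor(im.astype(np.uint8),cv2.COLOR_RGB2HSV)
    roi=np.zeros(hsv.shape[:2],bool)
    if n=="scene": roi[150:250,350:430]=1
    else: roi[140:230,240:300]=1
    y=roi&(hsv[:,:,0]>15)&(hsv[:,:,0]<32)&(hsv[:,:,1]>120)&(hsv[:,:,2]>90)
    w=roi&(hsv[:,:,1]<70)&(hsv[:,:,2]>130)
    for k,m in(("yel",y),("white",w)):
        v,u=np.nonzero(m)
        if len(u):print(n,k,len(u),u.mean().round(1),v.mean().round(1),u.min(),u.max(),v.min(),v.max())
E
```

```text
t 21.9 pos [0.5463 0.1596 0.1005] ya 1.455 F [-0.1 -0.4  0. ] M [ 0.05 -0.03  0.  ] w 0.378 g 0.0 j6 -1.3
scene yel 413 389.4 196.3 376 406 177 219
scene white 53 398.9 212.1 393 405 209 216
top yel 28 269.4 175.7 264 273 173 177[ WARN:0@2.301] global loadsave.cpp:1063 imwrite_ Unsupported depth image for selected encoder is fallbacked to CV_8U.
```

```bash
python3 - <<'E'
from fit import *
q=[.5312,.1614,-.1154,.0025]
for th,zn in((0,52),(3,52),(6,51),(9,49),(11,48)):
    t=np.radians(th);c,s=np.cos(t),np.sin(t)
    P_=lambda a,r:proj("scene",pose(q,np.array([-69+a*c-r*s,0,zn+a*s+r*c])/1000)).round(1)
    print(th,"band",P_(125,16.5),"cap",P_(140,0),"negtop",P_(0,16.5))
E
python3 u.py .5759,.1562,.06,1.4554
```

```text
0 band [399.2 215.6] cap [400.5 224. ] negtop [381.3 176.3]
3 band [399.4 213.9] cap [400.9 222.4] negtop [381.2 176. ]
6 band [399.4 212.2] cap [401.2 220.9] negtop [381. 176.]
9 band [399.4 210.7] cap [401.3 219.5] negtop [380.8 176.2]
11 band [399.4 209.6] cap [401.4 218.4] negtop [380.7 176.3]
t 22.3 pos [0.547  0.1597 0.1015] ya 1.4549 F [-0.1 -0.3  0. ] M [-0.05  0.03  0.  ] w -0.003 g 0.0 j6 -1.3
.5759,.1562,.06,1.4554 dx -0.0583 dy -0.0002 dz 0.0829 yaw -0.0003
```

Emit:
send_rows(increments=[{"claw": 1,"dx": -0.04,"dy": 0,"dz": 0.02,"yaw": 0},{"claw": 1,"dx": -0.058,"dy": 0,"dz": 0.06,"yaw": 0},{"claw": 1,"dx": -0.058,"dy": 0,"dz": 0.09,"yaw": 0},{"claw": 1,"dx": -0.058,"dy": 0,"dz": 0.094,"yaw": 0},{"claw": 1,"dx": -0.058,"dy": 0,"dz": 0.098,"yaw": 0},{"claw": 1,"dx": -0.058,"dy": 0,"dz": 0.098,"yaw": 0}])

```text
time: 23.05
tool_pos: [0.5762, 0.1565, 0.0536]
tool_rot: [0.001, 0.058, 0.998, 0.0]
contact_force: [-0.4, -0.3, -0.3]
gripper_width: 0.001
grasp_force: 0.0
```

Emit:
send_rows(increments=[{"claw": 1,"dx": 0,"dy": 0,"dz": 0.004,"yaw": 0},{"claw": 1,"dx": 0,"dy": 0,"dz": 0.004,"yaw": 0}])

```text
time: 23.3
tool_pos: [0.5762, 0.1565, 0.0515]
tool_rot: [0.0, 0.058, 0.998, 0.0]
contact_force: [-0.4, 0.2, 1.7]
gripper_width: 0.002
grasp_force: 0.9
```

Emit:
send_rows(increments=[{"claw": 1,"dx": 0,"dy": 0,"dz": 0.004,"yaw": 0},{"claw": 1,"dx": 0,"dy": 0,"dz": 0.004,"yaw": 0}])

```text
time: 23.55
tool_pos: [0.5757, 0.1567, 0.0498]
tool_rot: [-0.0, 0.058, 0.998, 0.0]
contact_force: [-3.0, -0.2, 5.6]
gripper_width: -0.001
grasp_force: 3.0
```

Emit:
send_rows(increments=[{"claw": 1,"dx": 0,"dy": 0,"dz": 0.003,"yaw": 0},{"claw": 1,"dx": 0,"dy": 0,"dz": 0.003,"yaw": 0}])

```text
time: 23.8
tool_pos: [0.5756, 0.1569, 0.0489]
tool_rot: [-0.001, 0.058, 0.998, 0.0]
contact_force: [-6.1, 0.7, 9.4]
gripper_width: -0.002
grasp_force: 4.8
```

Emit:
send_rows(increments=[{"claw": 1,"dx": 0,"dy": 0,"dz": 0.003,"yaw": 0},{"claw": 1,"dx": 0,"dy": 0,"dz": 0.003,"yaw": 0}])

```text
time: 24.05
tool_pos: [0.5763, 0.1565, 0.0463]
tool_rot: [0.0, 0.058, 0.998, 0.0]
contact_force: [-0.9, 0.7, -0.2]
gripper_width: -0.0
grasp_force: 0.0
```

Emit:
send_rows(increments=[{"claw": 1,"dx": 0,"dy": 0,"dz": 0.003,"yaw": 0},{"claw": 1,"dx": 0,"dy": 0,"dz": 0.003,"yaw": 0}])

```text
time: 24.3
tool_pos: [0.5756, 0.1562, 0.0437]
tool_rot: [-0.0, 0.058, 0.998, -0.0]
contact_force: [-0.6, 0.1, -0.2]
gripper_width: 0.001
grasp_force: 0.0
```

Emit:
send_rows(increments=[{"claw": 1,"dx": 0,"dy": 0,"dz": 0.003,"yaw": 0},{"claw": 1,"dx": 0,"dy": 0,"dz": 0.003,"yaw": 0}])

```text
time: 24.55
tool_pos: [0.5758, 0.1563, 0.0426]
tool_rot: [-0.0, 0.058, 0.998, -0.0]
contact_force: [-0.4, -0.2, 0.6]
gripper_width: 0.001
grasp_force: 0.0
```

Emit:
send_rows(increments=[{"claw": 1,"dx": 0,"dy": 0,"dz": 0.004,"yaw": 0},{"claw": 1,"dx": 0,"dy": 0,"dz": 0.004,"yaw": 0}])

```text
time: 24.8
tool_pos: [0.5763, 0.1564, 0.0411]
tool_rot: [0.0, 0.058, 0.998, 0.0]
contact_force: [0.2, 0.2, 1.0]
gripper_width: -0.001
grasp_force: 0.2
```

Emit:
send_rows(increments=[{"claw": 1,"dx": 0,"dy": 0,"dz": 0.004,"yaw": 0},{"claw": 1,"dx": 0,"dy": 0,"dz": 0.004,"yaw": 0}])

```text
time: 25.05
tool_pos: [0.5764, 0.1564, 0.0391]
tool_rot: [0.0, 0.058, 0.998, 0.0]
contact_force: [1.4, 0.5, -0.3]
gripper_width: -0.002
grasp_force: 0.5
```

Emit:
send_rows(increments=[{"claw": 1,"dx": 0,"dy": 0,"dz": 0.004,"yaw": 0},{"claw": 1,"dx": 0,"dy": 0,"dz": 0.004,"yaw": 0}])

```text
time: 25.3
tool_pos: [0.5761, 0.1563, 0.0368]
tool_rot: [0.0, 0.058, 0.998, -0.0]
contact_force: [1.1, -0.3, 1.3]
gripper_width: -0.001
grasp_force: 0.6
```

Emit:
send_rows(increments=[{"claw": 1,"dx": 0,"dy": 0,"dz": 0.003,"yaw": 0},{"claw": 1,"dx": 0,"dy": 0,"dz": 0.003,"yaw": 0}])

```text
time: 25.55
tool_pos: [0.5759, 0.1564, 0.0353]
tool_rot: [-0.0, 0.058, 0.998, -0.0]
contact_force: [1.2, 0.1, 1.2]
gripper_width: -0.001
grasp_force: 0.6
```

Cell is following down gently. A little further to the seat.

Emit:
send_rows(increments=[{"claw": 1,"dx": 0,"dy": 0,"dz": 0.003,"yaw": 0},{"claw": 1,"dx": 0,"dy": 0,"dz": 0.003,"yaw": 0}])

```text
time: 25.8
tool_pos: [0.5762, 0.1563, 0.0341]
tool_rot: [0.0, 0.058, 0.998, -0.0]
contact_force: [0.7, -0.2, 2.1]
gripper_width: 0.001
grasp_force: 1.3
```

Emit:
send_rows(increments=[{"claw": 1,"dx": 0,"dy": 0,"dz": 0.002,"yaw": 0},{"claw": 1,"dx": 0,"dy": 0,"dz": 0.002,"yaw": 0}])

```text
time: 26.05
tool_pos: [0.5762, 0.1563, 0.0339]
tool_rot: [0.0, 0.058, 0.998, -0.0]
contact_force: [-1.7, -0.8, 7.0]
gripper_width: -0.001
grasp_force: 3.5
```

Emit:
send_rows(increments=[{"claw": 1,"dx": 0,"dy": 0,"dz": 0.002,"yaw": 0},{"claw": 1,"dx": 0,"dy": 0,"dz": 0.002,"yaw": 0}])

```text
time: 26.3
tool_pos: [0.5763, 0.1563, 0.0339]
tool_rot: [-0.0, 0.058, 0.998, -0.0]
contact_force: [-3.5, -2.1, 10.8]
gripper_width: 0.0
grasp_force: 5.7
```

Emit:
send_rows(increments=[{"claw": 1,"dx": 0,"dy": 0,"dz": -0.04,"yaw": 0},{"claw": 1,"dx": 0.08,"dy": 0,"dz": -0.04,"yaw": 0},{"claw": 1,"dx": 0.174,"dy": 0,"dz": -0.04,"yaw": 0},{"claw": 1,"dx": 0.174,"dy": 0,"dz": -0.02,"yaw": 0},{"claw": 1,"dx": 0.174,"dy": 0,"dz": -0.013,"yaw": 0},{"claw": 1,"dx": 0.174,"dy": 0,"dz": -0.01,"yaw": 0},{"claw": 1,"dx": 0.174,"dy": 0,"dz": -0.01,"yaw": 0}])

```text
time: 27.18
tool_pos: [0.4905, 0.1663, 0.0371]
tool_rot: [0.0, 0.058, 0.998, 0.0]
contact_force: [0.0, -0.1, 0.0]
gripper_width: -0.0
grasp_force: 0.0
```

Emit:
send_rows(increments=[{"claw": 1,"dx": 0,"dy": 0,"dz": 0.004,"yaw": 0},{"claw": 1,"dx": 0,"dy": 0,"dz": 0.004,"yaw": 0}])

```text
time: 27.42
tool_pos: [0.4897, 0.1664, 0.0348]
tool_rot: [-0.0, 0.058, 0.998, -0.0]
contact_force: [0.3, 0.4, -0.3]
gripper_width: 0.001
grasp_force: 0.0
```

Emit:
send_rows(increments=[{"claw": 1,"dx": 0,"dy": 0,"dz": 0.002,"yaw": 0},{"claw": 1,"dx": 0,"dy": 0,"dz": 0.002,"yaw": 0}])

```text
time: 27.68
tool_pos: [0.4897, 0.1664, 0.034]
tool_rot: [0.0, 0.058, 0.998, 0.0]
contact_force: [0.9, -0.2, 0.2]
gripper_width: 0.001
grasp_force: 0.3
```

```bash
python3 u.py
```

```text
t 27.68 pos [0.4897 0.1664 0.034 ] ya 1.455 F [ 0.9 -0.2  0.2] M [-0.01 -0.04 -0.01] w 0.001 g 0.3 j6 -1.27
```

Emit:
send_rows(increments=[{"claw": 1,"dx": 0,"dy": 0,"dz": 0.002,"yaw": 0},{"claw": 1,"dx": 0,"dy": 0,"dz": 0.002,"yaw": 0}])

```text
time: 27.92
tool_pos: [0.4898, 0.1665, 0.034]
tool_rot: [0.0, 0.058, 0.998, -0.0]
contact_force: [-2.0, -0.4, 6.1]
gripper_width: -0.003
grasp_force: 3.0
```

Emit:
send_rows(increments=[{"claw": 1,"dx": 0,"dy": 0,"dz": 0.001,"yaw": 0},{"claw": 1,"dx": 0,"dy": 0,"dz": 0.001,"yaw": 0}])

```text
time: 28.18
tool_pos: [0.4898, 0.1665, 0.0339]
tool_rot: [-0.0, 0.058, 0.998, -0.0]
contact_force: [-2.9, -0.8, 7.9]
gripper_width: -0.0
grasp_force: 4.3
```

Both ends bottom out at the same height (0.034), so the cell is level and seated. I'll press the post end once more, then retreat and look.

Emit:
send_rows(increments=[{"claw": 1,"dx": 0,"dy": 0,"dz": -0.04,"yaw": 0},{"claw": 1,"dx": -0.08,"dy": 0,"dz": -0.04,"yaw": 0},{"claw": 1,"dx": -0.17,"dy": 0,"dz": -0.04,"yaw": 0},{"claw": 1,"dx": -0.17,"dy": 0,"dz": -0.02,"yaw": 0},{"claw": 1,"dx": -0.17,"dy": 0,"dz": -0.008,"yaw": 0},{"claw": 1,"dx": -0.17,"dy": 0,"dz": -0.003,"yaw": 0},{"claw": 1,"dx": -0.17,"dy": 0,"dz": -0.001,"yaw": 0},{"claw": 1,"dx": -0.17,"dy": 0,"dz": -0.001,"yaw": 0}])

```text
time: 29.18
tool_pos: [0.5725, 0.1566, 0.0339]
tool_rot: [-0.001, 0.057, 0.998, -0.001]
contact_force: [-3.4, -1.9, 7.3]
gripper_width: 0.001
grasp_force: 3.7
```

Emit:
send_rows(increments=[{"claw": 1,"dx": 0,"dy": 0,"dz": -0.05,"yaw": 0},{"claw": 1,"dx": 0,"dy": 0,"dz": -0.15,"yaw": 0},{"claw": 1,"dx": 0.1,"dy": 0.1,"dz": -0.25,"yaw": 0},{"claw": 1,"dx": 0.2,"dy": 0.2,"dz": -0.3,"yaw": 0},{"claw": 1,"dx": 0.3,"dy": 0.3,"dz": -0.3,"yaw": 0},{"claw": 1,"dx": 0.35,"dy": 0.4,"dz": -0.3,"yaw": 0},{"claw": 1,"dx": 0.35,"dy": 0.5,"dz": -0.3,"yaw": 0},{"claw": 1,"dx": 0.35,"dy": 0.6,"dz": -0.3,"yaw": 0},{"claw": 1,"dx": 0.35,"dy": 0.6,"dz": -0.3,"yaw": 0},{"claw": 1,"dx": 0.35,"dy": 0.6,"dz": -0.3,"yaw": 0}])

```text
time: 30.42
tool_pos: [0.4337, 0.4745, 0.1821]
tool_rot: [-0.001, 0.057, 0.998, -0.001]
contact_force: [0.2, 0.0, -0.2]
gripper_width: -0.002
grasp_force: 0.0
```

```bash
python3 u.py; python3 - <<'E'
from plant import manip
import cv2,numpy as np
g=lambda n:np.mean([manip.grab_frame(n).astype(float) for _ in range(6)],0)
a,b=g("scene"),g("top")
f=lambda im,u,v,w,h:cv2.resize(np.clip(im[v:v+h,u:u+w,::-1]*1.6,0,255).astype(np.uint8),(400,500),interpolation=cv2.INTER_CUBIC)
cv2.imwrite("pics/fin.png",np.hstack([f(a,350,155,80,100),f(b,230,140,80,100)]))
from fit import *
q=[.5312,.1614,-.1154,.0025]
for n in("scene","top"): print(n,[(k,proj(n,pose(q,np.array(p)/1000)).round(1)) for k,p in(("cap",(70,0,52)),("band",(55,0,68.5)),("negtop",(-70,0,68.5)))])
E
```

```text
t 30.43 pos [0.4337 0.4745 0.1821] ya 1.4562 F [ 0.2  0.  -0.2] M [-0.   -0.01  0.04] w -0.002 g 0.0 j6 -0.74
scene [('cap', array([400.4, 223.7])), ('band', array([399. , 215.3])), ('negtop', array([381.1, 176. ]))]
top [('cap', array([270.1, 161.8])), ('band', array([269.1, 165.1])), ('negtop', array([264.6, 204.5]))]
```

View pics/fin.png

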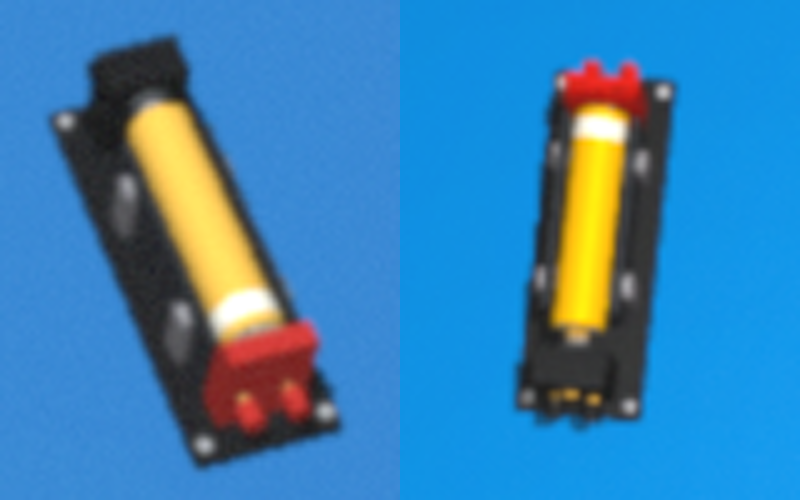

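The final picture shows the cell level and straight between the post and plunger. The white band sits at scene (399, 215.6), where a seated cell should put it (399, 215.3), and the plunger is pushed back.

```bash
python3 -c "
from plant import manip
print(manip.job_done())"
```

```text
the job is handed in; nothing more can be done
None
```

The yellow cell is in the test holder with its positive end against the red post and its negative end pushing back the plunger; it lies level and fully down in both V-rests. It has been let go, and the job was handed in at about 31 s of the 59 s limit.

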